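# Make up the lino and stamping kits for the print class

### The job

Make up the two print-class kits in their wooden trays. The squarish tray with three pockets is the lino kit: lay the brayer (ink roller) lengthwise in the long pocket, the tape roll flat in the larger of the other two pockets and the short ink jar upright in the smaller; the narrow tray with two pockets is the stamping kit: the flat ink-pad tin goes in its longer pocket and the wooden-handled stamp stands in the shorter. Set every piece down on its pocket's floor, right way up, without dropping it, and leave the dropper bottle, the plant pot and the pencil pot where they are.

Things in the scene. Friction and masses are not known exactly. Their poses are not given: they have to be found in the camera images.
- lino_tray: Squarish wooden tray, pale floor, dark rim, fixed, 178 (x) by 171 (y) mm, 15 high. Origin: centre of underside, z up; x points away from the robot within 0.4 rad. Floor 5 mm thick; 5 mm rim and dividers rise 10 mm above it. Pockets (x by y, centre, mm, tray frame): long 168 by 72 at (0, -44.5); larger of the other two 91 by 84 at (-38.5, 38.5); smaller 72 by 84 at (48, 38.5).
- stamp_tray: Narrow wooden tray, pale floor, dark rim, fixed, 179 (x) by 86 (y) mm, 15 high. Origin: centre of underside, z up; x points away from the robot within 0.4 rad. Floor 5 mm thick; 5 mm rim and divider rise 10 mm above it. Pockets (x by y, centre, mm, tray frame): longer 104 by 76 at (-32.5, 0); shorter 60 by 76 at (54.5, 0).
- brayer: Ink roller lying on roller and handle butt, 0.12 kg, 143 mm long (x -73 to 70), 49 wide (y): black rubber roller 30 across, 40 wide, at x = 55; steel wire fork; round pale wooden handle 21 thick along -x, brass ferrule. Origin: underside, mid-length, below the handle's front, where its axis is 17 mm up (10.5 at the butt); balances within 20 mm of it. Grip there, fingers closing along y.
- tape_roll: Roll of cream paper tape lying flat: outside diameter 60 mm, hole 38 mm, 24 mm high, about 0.05 kg. Origin: centre of its underside; z up.
- ink_jar: Short round clear-glass ink jar with a dark lid and paper label, standing: diameter 48 mm, 46 mm high, about 0.13 kg. Origin: centre of its underside; z up.
- ink_pad: Closed ink-pad tin, bright lid on a dark base, lying flat: 80 mm (its x) by 52 mm (its y), 22 mm high, about 0.11 kg. Origin: centre of its underside; z up.
- rubber_stamp: Hand stamp standing on its rubber: pale wooden mount 30 mm (its x) by 46 mm (its y), 16 mm high with the rubber, and a turned dark wooden handle on the middle of it, round, 17 to 23 mm thick, widest 59 mm up; 71 mm high in all, about 0.06 kg. Origin: centre of its underside; z up.
- dropper_bottle: Not part of a kit, stays where it is: amber glass dropper bottle, slim, diameter 30 mm, with a black cap and rubber bulb, 79 mm high. Origin: centre of its underside. It stands among the stock.
- plant_pot: Bystander, stays where it is: small terracotta pot with a green plant, diameter 70 mm, about 105 mm high, beyond the stock. Origin: centre of its underside.
- pencil_pot: Bystander, stays where it is: white ceramic beaker with pencils, diameter 72 mm, beaker 72 mm high, pencils up to 130 mm, beyond the stock. Origin: centre of its underside.

How it is judged:
By the outcome, as a careful person would: the job done as asked, in the order asked, and still so for the second after the job is handed in, with the robot touching nothing.
It also fails if it takes over 125 s, if anything falls off the work surface, if the arm or the gripper's body presses on something with over 40 N, if the wrist force passes 120 N, or if a joint passes its speed limit or range.

### The arm

A 6-joint arm with a two-finger parallel gripper is mounted at the origin on the work surface. World frame = base frame: x ahead of the robot, y to its left, z up, the work surface at z = 0. Lengths are in m, angles in rad, forces in N, time in s.
With the tool pointing down it reaches from about 0.4 to 0.825 m from the base axis. Payload 7 kg.
Tool frame: the origin (TCP) lies midway between the tips of the shut fingers; the grasp point (between the pads) lies 19 mm behind it (grip_point_offset is the distance from the TCP to the grasp point, in m); z points along the fingers, y is the line along which they close (so a half turn about z gives the same grasp; the last joint's range is limited). The gripper opens to 88 mm and grips with 3 to 60 N. Pads are 19 mm wide; open, the fingers measure 130 mm over their backs; the gripper's body (78 mm by 193 mm) begins 47 mm behind the grasp point.
Start: joints at [1.546, 0.359, 0.012, 0, -1.224, -0.288], TCP at [0.208, 0.642, 0.191] pointing down, gripper open.
Joint ranges: [-3.07, 3.07], [-1.43, 2.12], [-1.02, 1.25], [-3.03, 1.67], [-3.05, -0], [-3.03, 3.03]. Speed limits (rad/s): [2.39, 2.39, 3.01, 3.14, 3.14, 3.14].

### API

Orientations are given as [roll, pitch, yaw] about the fixed x, y, z axes, in that order (R = Rz(yaw) Ry(pitch) Rx(roll)).
In Python, from station import get_state, grab_frame, camera_params, job_done, grip_point_offset gives the robot as it stands.
- The arm moves only by the shell command python3 -m creep 'ROWS' [FORCE]. ROWS is JSON, a list that holds one entry, the list of rows, each a list of 7 numbers: the finger opening in cm, from 0 to 8.76, then the shift along the tool's x, y, z in cm, then the turn, a rotation vector about the tool's x, y, z in rad. In form: [[[fingers, tx, ty, tz, wx, wy, wz], ...]]. A call has 1 to 20 rows; each row is the pose to reach, as a shift and turn from the pose commanded when the call began, along the tool's axes at that moment; what a row does not reach only later rows make up. A row lasts 1/8 s, in which the tool goes at most 62.5 mm and 10.7 degrees, less where a joint would pass 70% of its speed; a pose out of reach is approached as far as the arm can. A call with a gripper value outside its range is refused whole. The fingers move at their own pace and stop on an object; FORCE is the grip in N (left out, the last holds). Time passes only in rows, so rows that repeat a pose let the fingers close. It gives the time, the measured TCP pose, the force, the opening and the grip force at its end, in the units of the state.
- get_state(): the state, without advancing time (a new reading comes with each control period).
- grab_frame(name): name is "scene" or "top" or "wrist"; returns the picture (384x512x3 uint8, blue, green, red); there is no depth.
- camera_params(name): a dict with "vertical_fov" (degrees; the focal length in pixels is half the picture's height over the tangent of half this angle, whatever the lens; pixels are square), "cx", "cy" (the principal point, pixels), "view" (4x4, takes a point from world to camera coordinates). Camera axes: x right, y down, z forward; pixel columns grow to the right and rows downward; lengths in m; the calibration is good to about 2 mm. A picture is of the moment at which its call begins: read the wrist's pose just before it. camera_params takes no time and is no camera call; for the wrist camera it gives the pose at the moment of the call.
- job_done(): hands the job in; it is judged then, once.
The state is a dict: "t": time; "q": joint angles; "qd": joint speeds; "joint_efforts": joint torques, N m; "eef_pos": TCP position; "ee_rot": TCP orientation; "force": force on the tool from outside, world axes, zero at the start; "moment": the same for the moment, N m; "width": finger opening in m; "gripper_force": force on a finger pad.
Only numpy, scipy, OpenCV 4.12 (cv2) and the standard library are available. Lean on these libraries where they do the work, as an engineer would, in place of code of your own. Each camera call takes 0.05 s, during which the arm holds its last target. There are 200 camera calls.

## Working session

There is one attempt and no reset: what is moved stays moved. The work goes in short steps, Python scripts to look and compute and a shell command to move; the robot and the scene stay as the last step left them, time stands still between calls to the robot, and variables do not carry over. Pictures are saved under pics/ and viewed, at most 14 in all, crops included, and the job is handed in when it is done.

```bash
mkdir -p pics; ls
python3 - <<'E'
from station import *
import cv2
s=get_state();print({k:(v if not hasattr(v,'tolist') else v.tolist()) for k,v in s.items()})
for n in("scene","top"):
    p=camera_params(n);print(n,p)
    cv2.imwrite(f"pics/{n}0.png",cv2.resize(grab_frame(n),(800,600),interpolation=cv2.INTER_CUBIC))
print(camera_params("wrist"),grip_point_offset)
E
```

```text
pics
{'t': 0.0, 'q': [1.5461032388694087, 0.3593784665060844, 0.011054793184826895, -0.0003306043932167354, -1.2241063934043495, -0.2881047525761862], 'qd': [-0.00040727087123876456, -0.002055629636694588, -0.0008673458706893061, -0.0009408736880698201, -0.0010844593976085694, 0.0004564916854477609], 'joint_efforts': [-0.00039924947486724705, -58.27126622200012, 29.30637001991272, 6.997409909963608, 0.006984008214203641, -0.00016592487554589752], 'eef_pos': [0.20757902886141627, 0.6417110356832266, 0.19052993855810071], 'ee_rot': [3.1399379376628476, -0.00016626595012780854, -0.312910291859682], 'force': [0.8667874930719393, -0.3052114315982221, -0.9785414531825293], 'moment': [0.002426763715948782, 0.033071233875708816, -0.033761572855514003], 'gripper_force': 0.0, 'width': 0.08767480223331428}
scene {'vertical_fov': 44.514754469708805, 'cx': 255.99932152161168, 'cy': 200.71492157031216, 'view': array([[-0.25048879,  0.96811511, -0.00291551,  0.13042945],
       [ 0.59036448,  0.15036194, -0.79300761, -0.31053623],
       [-0.76728426, -0.20036073, -0.60920476,  1.53434731],
       [ 0.        ,  0.        ,  0.        ,  1.        ]])}
top {'vertical_fov': 42.16713511224308, 'cx': 256.0128989221678, 'cy': 186.00028841069113, 'view': array([[ 0.02333185, -0.99970664,  0.00650086, -0.00640489],
       [-0.99303581, -0.02392631, -0.11535775,  0.62111873],
       [ 0.11547945, -0.00376407, -0.99330274,  1.40523714],
       [ 0.        ,  0.        ,  0.        ,  1.        ]])}
{'vertical_fov': 60.25182432092178, 'cx': 257.8419121442294, 'cy': 190.64688639828069, 'view': array([[-0.30769616, -0.95148182,  0.00232942,  0.67427291],
       [-0.91857593,  0.29769137,  0.25999637, -0.0323631 ],
       [-0.24807527,  0.07786013, -0.96560678,  0.3902134 ],
       [ 0.        ,  0.        ,  0.        ,  1.        ]])} 0.0188
```

View pics/scene0.png

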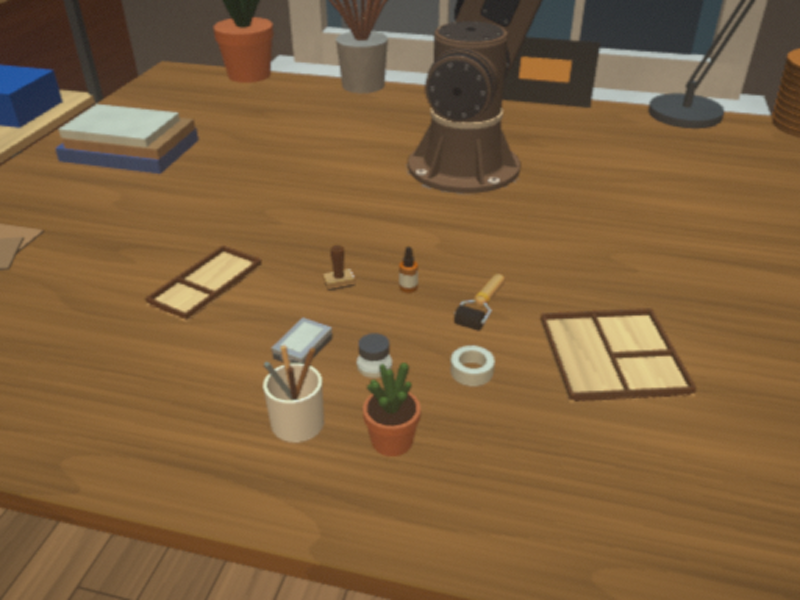

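View pics/top0.png

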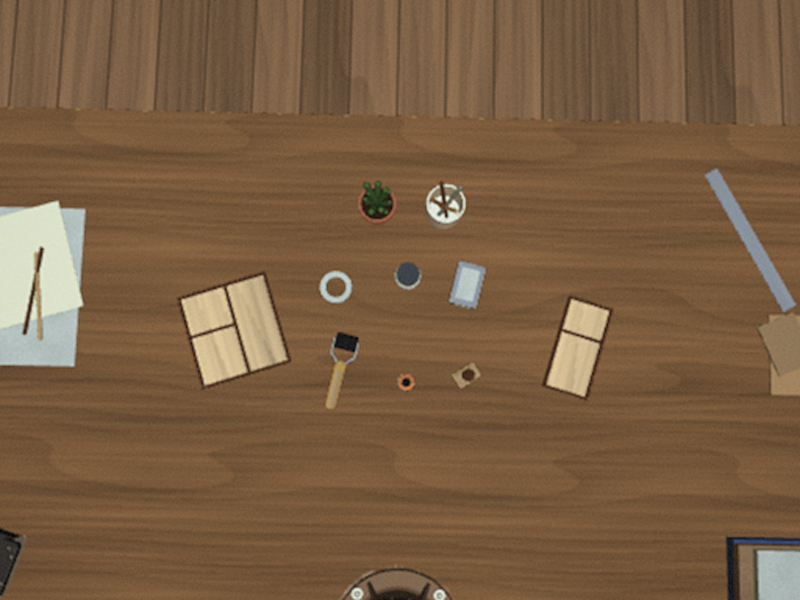

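Run:
```python
import cv2
from station import *
t=grab_frame("top");s=grab_frame("scene")
cv2.imwrite("pics/topc.png",cv2.resize(t[110:270,110:400],None,fx=2.75,fy=2.75,interpolation=cv2.INTER_CUBIC))
cv2.imwrite("pics/scec.png",cv2.resize(s[150:300,85:450],None,fx=2.19,fy=2.19,interpolation=cv2.INTER_CUBIC))
```

```text
(no output)
```

View pics/topc.png

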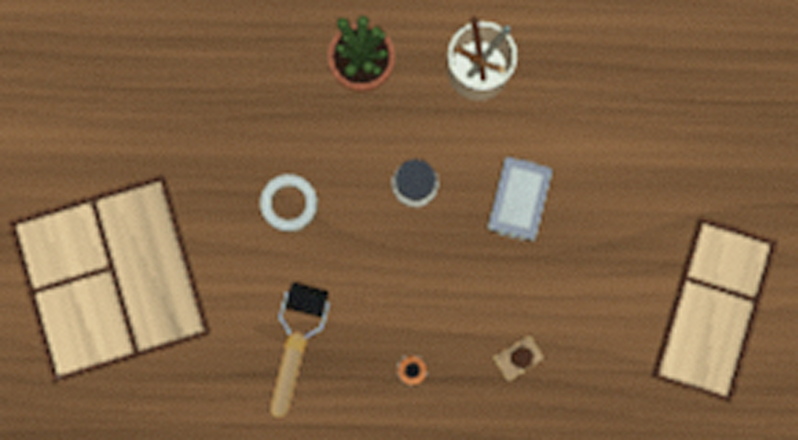

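View pics/scec.png

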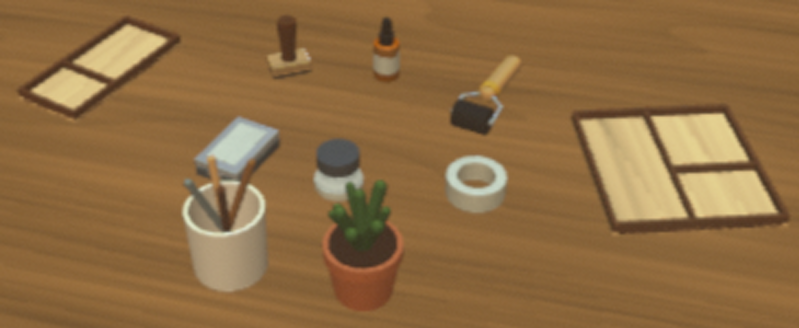

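```bash
cat > h.py <<'E'
import numpy as np, cv2
from station import *
from scipy.spatial.transform import Rotation as Ro
def cam(n):
    p=camera_params(n);f=192/np.tan(np.radians(p["vertical_fov"]/2))
    K=np.array([[f,0,p["cx"]],[0,f,p["cy"]],[0,0,1]]);return K,np.array(p["view"])
def tri(obs):  # [(K,V,uv),...]
    A=[]
    for K,V,uv in obs:
        P=K@V[:3]; A+= [uv[0]*P[2]-P[0],uv[1]*P[2]-P[1]]
    A=np.array(A);x=np.linalg.lstsq(A[:,:3],-A[:,3],rcond=None)[0]
    return x
def onz(K,V,uv,z):
    d=V[:3,:3].T@np.linalg.inv(K)@[uv[0],uv[1],1];c=-V[:3,:3].T@V[:3,3]
    return c+d*(z-c[2])/d[2]
def go(x,y,z,yaw):
    "shift in cm and turn in tool axes to reach TCP xyz, tool down, yaw of tool x"
    s=get_state();R=Ro.from_euler('xyz',s["ee_rot"]);T=Ro.from_euler('xyz',[np.pi,0,yaw])
    w=(R.inv()*T).as_rotvec();t=R.inv().apply(np.array([x,y,z])-s["eef_pos"])*100
    print("t",s["t"],"row",np.round(t,2),np.round(w,3),"deg",np.degrees(np.linalg.norm(w)).round(0))
E
python3 - <<'E'
from h import *
T=cam("top");S=cam("scene")
tp=lambda p:(110-.5+.5/2.75+p[0]/2.75,110-.5+.5/2.75+p[1]/2.75)
sp=lambda p:(85-.5+.23+p[0]/2.19,150-.5+.23+p[1]/2.19)
D={"lFR":((163,179),(616,231)),"lFL":((11,224),(787,221)),"lNL":((57,379),(728,107)),"lNR":((207,333),(573,113)),
"sFL":((702,220),(76,115)),"sFR":((775,242),(20,92)),"sNR":((729,399),(125,18)),"sNL":((655,376),(180,39)),
"tape":((289,202),(476,173)),"jar":((416,182),(338,149)),"p1":((507,158),(243,165)),"p2":((551,166),(197,155)),"p3":((535,241),(240,118)),"p4":((488,233),(279,130)),
"stamp":((521,357),(288,20)),"drop":((412,370),(386,22)),"roll":((306,300),(474,112)),"butt":((279,410),(514,61))}
R={}
for k,(a,b) in D.items():
    X=tri([(*T,tp(a)),(*S,sp(b))]);R[k]=X;print(k,(X*1000).round(0))
for k,p,z in(("plant",(361,52),.06),("pencil",(482,57),.072),("stampmount",(519,358),.016),("hfront",(297,337),.027),("roll",(306,300),.015),("butt",(279,408),.0105),("tape",(289,202),.024),("jar",(416,182),.046),("drop",(412,370),.079),("stamp",(521,357),.071)):
    print(k,"top only",(onz(*T,tp(p),z)*1000).round(0))
for n,ks,z in(("l",("lFR","lFL","lNL","lNR"),.015),("s",("sFR","sFL","sNL","sNR"),.015),("pad",("p2","p1","p4","p3"),.022)):
    a=np.array([onz(*T,tp(D[k][0]),z) for k in ks]);FR,FL,NL,NR=a
    x=(FR+FL-NL-NR)/2;y=(FL+NL-FR-NR)/2
    print(n,(a.mean(0)*1000).round(1),"yaw",np.arctan2(x[1],x[0]).round(3),np.arctan2(-y[0],y[1]).round(3),np.linalg.norm(x).round(4),np.linalg.norm(y).round(4))
E
```

```text
lFR [652. 269.   2.]
lFL [600. 428.   3.]
lNL [436. 372.  10.]
lNR [488. 212.  10.]
sFL [ 620. -312.    7.]
sFR [ 599. -391.    8.]
sNR [ 431. -341.   10.]
sNL [ 453. -262.    6.]
tape [628. 130.  24.]
jar [650.  -5.  45.]
p1 [679. -98.  29.]
p2 [ 672. -147.   26.]
p3 [ 593. -132.   16.]
p4 [601. -84.  16.]
stamp [ 470. -115.   66.]
drop [454.  -5.  71.]
roll [525. 109.  19.]
butt [409. 135.  12.]
plant top only [784.  56.  60.]
pencil top only [779. -71.  72.]
stampmount top only [ 469. -118.   16.]
hfront top only [486. 116.  27.]
roll top only [525. 108.  15.]
butt top only [411. 133.  10.]
tape top only [628. 129.  24.]
jar top only [650.  -5.  46.]
drop top only [454.  -5.  79.]
stamp top only [ 470. -115.   71.]
l [543.2 317.   15. ] yaw 0.329 0.319 0.1719 0.1659
s [ 526. -326.   15.] yaw -0.29 -0.275 0.1742 0.081
pad [ 637.  -116.9   22. ] yaw -0.214 -0.151 0.0827 0.0491
```

The two views agree with the given heights and sizes. The brayer is near (0.471, 0.120) at yaw −0.22 and the lino tray near (0.543, 0.317) at yaw 0.32. Next I move above the brayer and look closer.

Run:
```python
from h import *
K,V=cam("wrist");print(-V[:3,:3].T@V[:3,3], V[2,:3])
go(.471,.120,.19,-.216)
go(.543,.317,.19,.322)
```

```text
[0.27457277 0.62088017 0.38389649] [-0.24795928  0.07828849 -0.96560194]
t 0.2 row [41.12 41.55  0.14] [ 0.001 -0.    -0.097] deg 6.0
t 0.2 row [41.91 20.59  0.12] [ 0.001  0.    -0.635] deg 36.0
```

```bash
python3 -m creep '[[[8.7,42,20.6,0,0,0,-0.635],[8.7,42,20.6,0,0,0,-0.635],[8.7,42,20.6,0,0,0,-0.635],[8.7,42,20.6,0,0,0,-0.635],[8.7,42,20.6,0,0,0,-0.635],[8.7,42,20.6,0,0,0,-0.635],[8.7,42,20.6,0,0,0,-0.635],[8.7,42,20.6,0,0,0,-0.635],[8.7,42,20.6,0,0,0,-0.635],[8.7,42,20.6,0,0,0,-0.635]]]'
python3 - <<'E'
from h import *
K,V=cam("wrist");np.savez("w1.npz",K=K,V=V)
f=grab_frame("wrist");cv2.imwrite("w1.png",f)
cv2.imwrite("pics/w1.png",cv2.resize(f,(800,600),interpolation=cv2.INTER_CUBIC))
go(.471,.120,.19,-.216)
E
```

```text
t: 1.45
eef_pos: [0.5437, 0.317, 0.1913]
ee_rot: [3.142, 0.0, 0.322]
force: [-0.3, -1.2, -0.1]
width: 0.0872
gripper_force: 0.0
t 1.5 row [-13.13  16.42   0.14] [0.    0.    0.539] deg 31.0
```

View pics/w1.png

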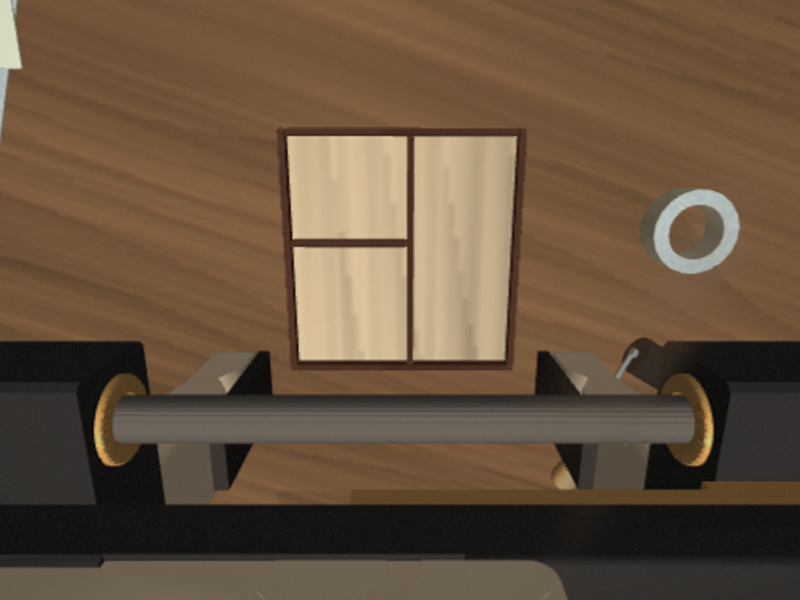

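The wrist view shows the lino tray squared up: outer rim corners at (279,128), (525,128), (513,369) and (292,369), and the tape ring's top centre at (697,231).

```bash
python3 - <<'E'
from h import *
w=np.load("w1.npz");K,V=w["K"],w["V"]
c=lambda p:((p[0]+.5)/1.5625-.5,(p[1]+.5)/1.5625-.5)
a=np.array([onz(K,V,c(p),.015) for p in((525,128),(279,128),(292,369),(513,369))]);FR,FL,NL,NR=a
x=(FR+FL-NL-NR)/2;y=(FL+NL-FR-NR)/2
print((a.mean(0)*1000).round(1),np.arctan2(x[1],x[0]),np.arctan2(-y[0],y[1]),np.linalg.norm(x),np.linalg.norm(y),[np.linalg.norm(FR-FL),np.linalg.norm(NR-NL)])
print(onz(K,V,c((697,231)),.024)*1000)
T=cam("top")
tp=lambda p:(109.68+p[0]/2.75,109.68+p[1]/2.75)
for n,p,q in(("tape",(289,202),(697,231)),("FR",(163,179),(525,128)),("FL",(11,224),(279,128)),("NR",(207,333),(513,369)),("NL",(57,379),(292,369))): print(n,(tri([(*T,tp(p)),(K,V,c(q))])*1000).round(1))
E
python3 -m creep '[[[8.7,-13.1,16.4,0,0,0,0.539],[8.7,-13.1,16.4,0,0,0,0.539],[8.7,-13.1,16.4,0,0,0,0.539],[8.7,-13.1,16.4,0,0,0,0.539],[8.7,-13.1,16.4,0,0,0,0.539],[8.7,-13.1,16.4,0,0,0,0.539]]]'
python3 - <<'E'
from h import *
K,V=cam("wrist");np.savez("w2.npz",K=K,V=V)
f=grab_frame("wrist")
cv2.imwrite("pics/w2.png",cv2.resize(f,(800,600),interpolation=cv2.INTER_CUBIC))
E
```

```text
[545.7 318.1  15. ] 0.3235057728660288 0.32168356448495117 0.1761391551160541 0.16846026817763946 [np.float64(0.16712006612220054), np.float64(0.1698004838738152)]
[629.03156545 129.13465404  24.        ]
tape [628.4 128.8  23.5]
FR [653.  265.9   9.6]
FL [601.8 433.8 -19. ]
NR [488.2 210.9  16.4]
NL [435.6 368.5  13.2]
t: 2.25
eef_pos: [0.4721, 0.1211, 0.1917]
ee_rot: [-3.141, -0.001, -0.215]
force: [0.5, -0.5, 0.6]
width: 0.0869
gripper_force: 0.0
```

View pics/w2.png

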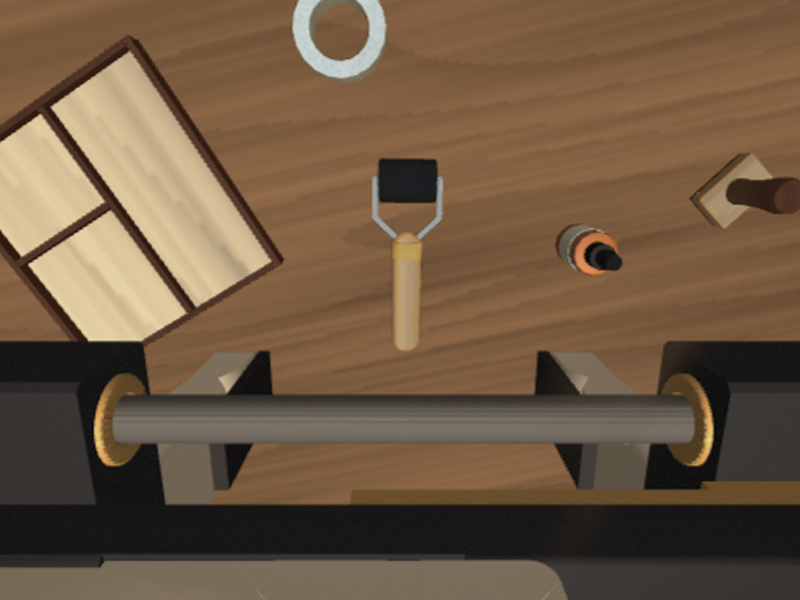

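The brayer's roller centre is at (408,180), its ferrule front at (406,237) and its butt at (405,349). The tray's far-right and near-right corners are at (131,38) and (281,262).

Run:
```python
from h import *
w=np.load("w2.npz");K,V=w["K"],w["V"]
c=lambda p:((p[0]+.5)/1.5625-.5,(p[1]+.5)/1.5625-.5)
T=cam("top");tp=lambda p:(109.68+p[0]/2.75,109.68+p[1]/2.75)
r=onz(K,V,c((408,180)),.022);b=onz(K,V,c((405,349)),.0105);f=onz(K,V,c((406,240)),.022)
print("roll",r*1e3,"butt",b*1e3,"ferr",f*1e3,np.linalg.norm(r-b),"yaw",np.arctan2(*(r-b)[1::-1]))
print("tri roll",tri([(K,V,c((408,180))),(*T,tp((306,300)))])*1e3,"tri butt",tri([(K,V,c((405,347))),(*T,tp((279,411)))])*1e3, "ferr", tri([(K,V,c((406,240))),(*T,tp((297,339)))])*1e3)
for p in((131,38),(281,262)):print("tray",onz(K,V,c(p),.015)*1e3)
print("tape",onz(K,V,c((339,31)),.024)*1e3)
w1=np.load("w1.npz");print("tape 2wrist",tri([(K,V,c((339,31))),(w1["K"],w1["V"],c((697,231)))])*1e3,"trayFR",tri([(K,V,c((131,38))),(w1["K"],w1["V"],c((525,128)))])*1e3,"NR",tri([(K,V,c((281,262))),(w1["K"],w1["V"],c((513,369)))])*1e3)
```

```text
roll [526.43674144 105.99576388  22.        ] butt [402.384918   135.00517663  10.5       ] ferr [486.38362592 116.07774595  22.        ] 0.12791657800070386 yaw -0.22972105525353195
tri roll [525.31549325 107.32283564  17.77787929] tri butt [408.25193939 132.66126727  22.04456799] ferr [483.88360608 116.81118494   5.81114258]
tray [653.01285709 263.45559049  15.        ]
tray [489.00600541 208.43969744  15.        ]
tape [625.99430971 129.32292958  24.        ]
tape 2wrist [627.59821548 128.92138197  23.0451683 ] trayFR [655.6808798  265.85424519   8.57745767] NR [488.63046718 208.95903488  13.30121419]
```

Run:
```python
from h import *
go(.473,.1185,.009,-.229)
```

```text
t 2.3 row [ 0.14  0.25 18.25] [-0.    -0.     0.014] deg 1.0
```

```bash
python3 -m creep '[[[6,0.14,0.25,6,0,0,0.014],[5,0.14,0.25,12,0,0,0.014],[5,0.14,0.25,15.5,0,0,0.014],[5,0.14,0.25,17.5,0,0,0.014],[5,0.14,0.25,18.2,0,0,0.014],[5,0.14,0.25,18.25,0,0,0.014],[5,0.14,0.25,18.25,0,0,0.014]]]' 25
python3 -c "
from h import *
go(.473,.1185,.009,-.229)"
```

```text
t: 3.18
eef_pos: [0.4732, 0.1178, 0.0097]
ee_rot: [-3.141, -0.001, -0.23]
force: [0.0, -0.6, 0.2]
width: 0.0501
gripper_force: 0.0
t 3.175 row [-0.03 -0.06  0.07] [-0.001 -0.001 -0.001] deg 0.0
```

```bash
python3 -m creep '[[[1.4,0,0,0,0,0,0],[1.4,0,0,0,0,0,0],[1.4,0,0,0,0,0,0],[1.4,0,0,0,0,0,0],[1.4,0,0,0,0,0,0],[1.4,0,0,0,0,0,0],[1.4,0,0,-1.5,0,0,0],[1.4,0,0,-3,0,0,0],[1.4,0,0,-5,0,0,0],[1.4,0,0,-7,0,0,0],[1.4,0,0,-7,0,0,0]]]' 25
python3 - <<'E'
from h import *
K,V=cam("wrist");f=grab_frame("wrist")
cv2.imwrite("pics/w3.png",cv2.resize(f,(640,480)))
C=np.array([.545,.3175]);y=.323;R=np.array([[np.cos(y),-np.sin(y)],[np.sin(y),np.cos(y)]])
p=C+R@[0,-.0445];print(p);go(p[0],p[1],.08,y)
E
```

```text
t: 4.55
eef_pos: [0.4734, 0.1178, 0.0803]
ee_rot: [-3.139, -0.002, -0.231]
force: [-1.0, -0.8, -0.6]
width: 0.0141
gripper_force: 0.0
[0.55912487 0.27530121]
t 4.6 row [  4.8  -17.35  -0.05] [-0.001 -0.001 -0.554] deg 32.0
```

View pics/w3.png

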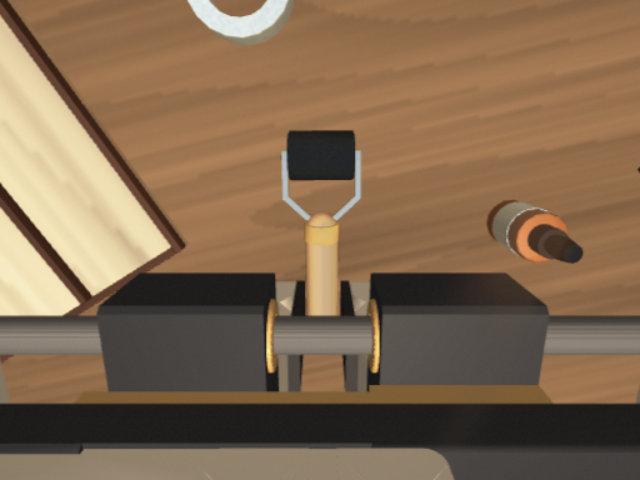

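The view shows the brayer still on the table, with the fingers shut above it. The roller centre is at (321,155) of 640 and the ferrule at (321,232). I check whether it moved.

Run:
```python
from h import *
K,V=cam("wrist");c=lambda p:((p[0]+.5)/1.25-.5,(p[1]+.5)/1.25-.5)
for z in(.022,.09):print("roll",onz(K,V,c((321,155)),z)*1e3,"ferr",onz(K,V,c((321,224)),z)*1e3, "scale roller w",np.linalg.norm(onz(K,V,c((288,155)),z)-onz(K,V,c((355,155)),z)))
s=get_state();print(s["t"],s["width"],s["gripper_force"])
```

```text
roll [525.6589439  106.05967031  22.        ] ferr [484.70115811 115.72167463  22.        ] scale roller w 0.03983281870239171
roll [529.80595255 104.83371183  90.        ] ferr [499.97370152 111.87118549  90.        ] scale roller w 0.029012863466915756
4.6 0.01371591273358136 0.0
```

The brayer hasn't moved, so the fingers were not yet shut when I lifted. I go back down, close, and check for contact before lifting.

```bash
python3 -m creep '[[[3.6,0,0,0,0,0,0],[3.6,0,0,0,0,0,0],[3.6,0,0,0,0,0,0],[3.6,0,0,1,0,0,0]]]' 25;  python3 -c "
from h import *
go(.473,.1185,.007,-.229)"
```

```text
t: 5.1
eef_pos: [0.4729, 0.1175, 0.0689]
ee_rot: [-3.141, -0.001, -0.231]
force: [0.1, -0.4, -0.5]
width: 0.0354
gripper_force: 0.0
t 5.1 row [-0.02 -0.09  6.19] [-0.001 -0.001 -0.002] deg 0.0
```

```bash
python3 -m creep '[[[3.6,0,-0.05,3,0,0,0],[3.6,0,-0.05,5.5,0,0,0],[3.6,0,-0.05,6.3,0,0,0],[3.6,0,-0.05,6.3,0,0,0],[1.8,0,-0.05,6.3,0,0,0],[1.8,0,-0.05,6.3,0,0,0],[1.8,0,-0.05,6.3,0,0,0],[1.8,0,-0.05,6.3,0,0,0]]]' 25; python3 -m creep '[[[1.8,0,0,0,0,0,0],[1.8,0,0,0,0,0,0],[1.8,0,0,0,0,0,0]]]'
```

```text
t: 6.1
eef_pos: [0.4727, 0.1178, 0.0063]
ee_rot: [-3.141, -0.0, -0.231]
force: [-0.2, -0.2, -0.5]
width: 0.0183
gripper_force: 0.0
t: 6.48
eef_pos: [0.4725, 0.1177, 0.0059]
ee_rot: [3.142, 0.0, -0.231]
force: [0.0, 0.2, 0.1]
width: 0.0181
gripper_force: 0.0
```

```bash
python3 -m creep '[[[0.5,0,0,0,0,0,0],[0.5,0,0,0,0,0,0],[0.5,0,0,0,0,0,0],[0.5,0,0,0,0,0,0]]]' 25
python3 - <<'E'
from h import *
K,V=cam("wrist");f=grab_frame("wrist")
cv2.imwrite("pics/w4.png",cv2.resize(f,(640,480)))
E
```

```text
t: 6.98
eef_pos: [0.4726, 0.1177, 0.006]
ee_rot: [3.142, -0.0, -0.231]
force: [0.2, 0.1, -0.6]
width: 0.005
gripper_force: 0.0
```

View pics/w4.png

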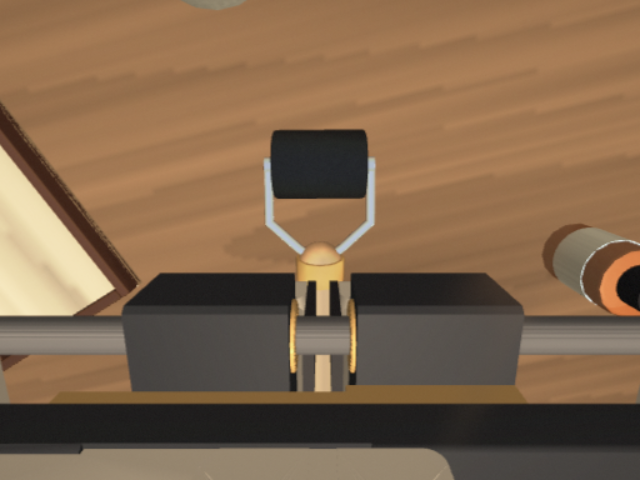

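The fingers shut to 5 mm with no force, and they appear to be above the handle. I project the tip position into this image to check where the tips really are.

Run:
```python
from h import *
K,V=cam("wrist");s=get_state();R=Ro.from_euler('xyz',s["ee_rot"]).as_matrix();p=np.array(s["eef_pos"])
for x in(0,.0095):
  for b in(-.02,0,.019,.028,.047,.066):
    q=V[:3]@np.r_[p+R@[x,0,-b],1];u=K@q;print(x,b,(u[:2]/u[2]*1.25).round(0),"depth",q[2].round(3), "px for 5mm",(K[0,0]*1.25*.005/q[2]).round(1))
f=grab_frame("wrist");cv2.imwrite("pics/w5.png",np.hstack([cv2.resize(f[190:320,200:320],None,fx=4,fy=4,interpolation=cv2.INTER_CUBIC)]))
g=grab_frame("scene");np.save("sc.npy",g)
K,V=cam("scene")
for z in(0,.03):
    u=K@(V[:3]@np.r_[p[:2],p[2]+z,1]);print("scene",u[:2]/u[2])
```

```text
0 -0.02 [323. 261.] depth 0.224 px for 5mm 9.2
0 0 [323. 274.] depth 0.205 px for 5mm 10.1
0 0.019 [323. 288.] depth 0.186 px for 5mm 11.1
0 0.028 [323. 296.] depth 0.178 px for 5mm 11.6
0 0.047 [323. 316.] depth 0.159 px for 5mm 13.0
0 0.066 [323. 340.] depth 0.141 px for 5mm 14.7
0.0095 -0.02 [323. 244.] depth 0.221 px for 5mm 9.3
0.0095 0 [323. 255.] depth 0.202 px for 5mm 10.2
0.0095 0.019 [323. 268.] depth 0.184 px for 5mm 11.3
0.0095 0.028 [323. 275.] depth 0.175 px for 5mm 11.8
0.0095 0.047 [323. 293.] depth 0.157 px for 5mm 13.2
0.0095 0.066 [323. 315.] depth 0.138 px for 5mm 14.9
scene [307.62993244 193.10742527]
scene [308.43132942 183.07420181]
```

View pics/w5.png

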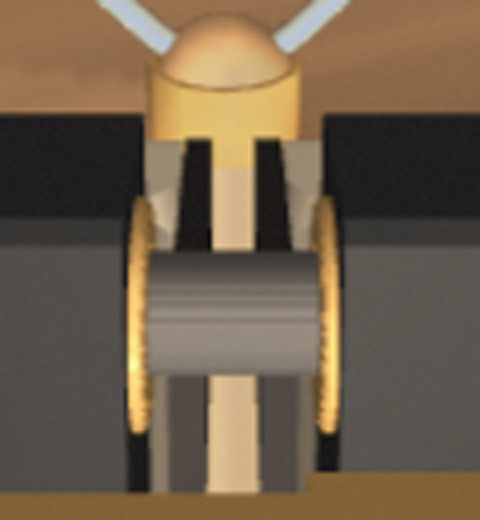

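The tips appear about 30 mm short of the reported TCP. I check with the scene camera.

Run:
```python
from h import *
g=np.load("sc.npy");cv2.imwrite("pics/sc1.png",cv2.resize(g[125:225,250:370],None,fx=6,fy=6,interpolation=cv2.INTER_CUBIC))
```

```text
(no output)
```

View pics/sc1.png

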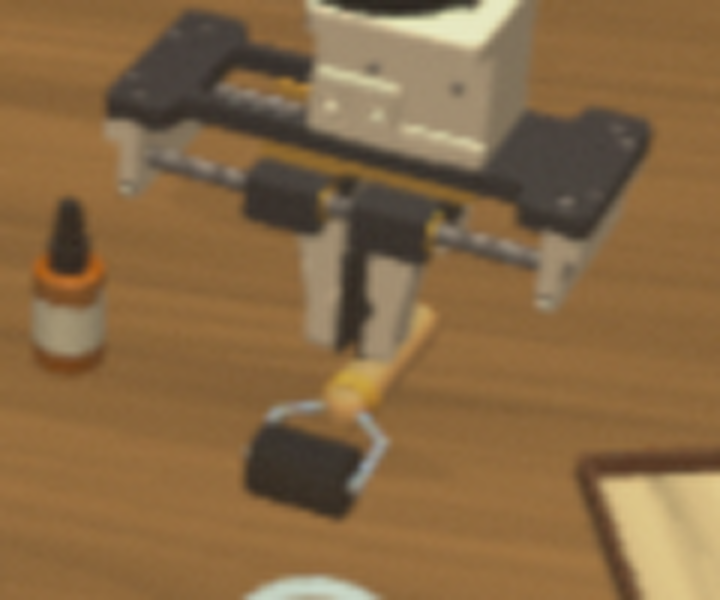

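The scene view puts the fingertips at native pixel (309.7,183.7). That is about z=0.034 while the reported TCP z is 0.006, so the real tips sit about 28 mm behind the reported TCP. I confirm by gently touching the bare table beside the brayer.

```bash
python3 -m creep '[[[0.5,0,0,-2,0,0,0],[0.5,0,-3,-2,0,0,0],[0.5,0,-4.5,0,0,0,0],[0.5,0,-4.5,2,0,0,0],[0.5,0,-4.5,2.3,0,0,0],[0.5,0,-4.5,2.3,0,0,0]]]'; python3 -m creep '[[[0.5,0,0,0.15,0,0,0],[0.5,0,0,0.3,0,0,0],[0.5,0,0,0.45,0,0,0],[0.5,0,0,0.45,0,0,0]]]'
```

```text
t: 7.88
eef_pos: [0.4829, 0.1614, -0.0169]
ee_rot: [3.141, 0.0, -0.231]
force: [0.2, -0.3, -0.9]
width: 0.0048
gripper_force: 0.0
t: 8.38
eef_pos: [0.4829, 0.1614, -0.0215]
ee_rot: [-3.142, -0.0, -0.231]
force: [0.5, -0.4, -0.4]
width: 0.0047
gripper_force: 0.0
```

```bash
python3 -m creep '[[[0.5,0,0,0.15,0,0,0],[0.5,0,0,0.3,0,0,0],[0.5,0,0,0.3,0,0,0]]]'; python3 -m creep '[[[0.5,0,0,0.1,0,0,0],[0.5,0,0,0.2,0,0,0],[0.5,0,0,0.2,0,0,0]]]'; python3 -m creep '[[[0.5,0,0,0.1,0,0,0],[0.5,0,0,0.2,0,0,0],[0.5,0,0,0.2,0,0,0]]]'
```

```text
t: 8.75
eef_pos: [0.4827, 0.1614, -0.0247]
ee_rot: [3.141, 0.0, -0.231]
force: [0.7, 0.1, 0.3]
width: 0.0049
gripper_force: 0.0
t: 9.12
eef_pos: [0.4828, 0.1614, -0.0266]
ee_rot: [3.142, 0.0, -0.231]
force: [-0.2, 0.1, 0.4]
width: 0.005
gripper_force: 0.0
t: 9.5
eef_pos: [0.4828, 0.1614, -0.0286]
ee_rot: [3.141, 0.0, -0.231]
force: [0.4, 0.6, 0.4]
width: 0.0052
gripper_force: 0.0
```

```bash
python3 -m creep '[[[0.5,0,0,0.1,0,0,0],[0.5,0,0,0.15,0,0,0],[0.5,0,0,0.15,0,0,0]]]'; python3 -m creep '[[[0.5,0,0,0.1,0,0,0],[0.5,0,0,0.15,0,0,0],[0.5,0,0,0.15,0,0,0]]]'
```

```text
t: 9.88
eef_pos: [0.4828, 0.1615, -0.0301]
ee_rot: [3.142, 0.0, -0.231]
force: [-0.0, 0.7, -0.4]
width: 0.0052
gripper_force: 0.0
t: 10.25
eef_pos: [0.4828, 0.1615, -0.0316]
ee_rot: [3.141, 0.0, -0.231]
force: [1.2, 0.2, -0.0]
width: 0.005
gripper_force: 0.0
```

```bash
python3 -m creep '[[[0.5,0,0,0.1,0,0,0],[0.5,0,0,0.15,0,0,0],[0.5,0,0,0.15,0,0,0]]]'; python3 -m creep '[[[0.5,0,0,0.1,0,0,0],[0.5,0,0,0.1,0,0,0]]]'
```

```text
t: 10.62
eef_pos: [0.4828, 0.1614, -0.0331]
ee_rot: [3.141, 0.0, -0.231]
force: [0.4, 0.4, -0.0]
width: 0.0051
gripper_force: 0.0
t: 10.88
eef_pos: [0.4828, 0.1615, -0.0341]
ee_rot: [3.142, 0.0, -0.231]
force: [0.4, 0.4, -0.9]
width: 0.005
gripper_force: 0.0
```

Run:
```python
from h import *
g=grab_frame("scene");s=get_state();p=np.array(s["eef_pos"]);K,V=cam("scene")
for z in(0,.03,.04):
    u=K@(V[:3]@np.r_[p[:2],p[2]+z,1]);print("scene",u[:2]/u[2])
np.save("sc2.npy",g);cv2.imwrite("sc2.png",g)
```

```text
scene [323.54863241 211.23305087]
scene [324.60112479 201.56034707]
scene [324.95953532 198.26645252]
```

```bash
for i in 1; do python3 -m creep '[[[0.5,0,0,0.1,0,0,0],[0.5,0,0,0.1,0,0,0]]]'; done | egrep "pos|force"; python3 -m creep '[[[0.5,0,0,0.1,0,0,0],[0.5,0,0,0.1,0,0,0]]]' | egrep "pos|force"
```

```text
eef_pos: [0.4829, 0.1615, -0.0348]
force: [-0.8, 0.3, 4.9]
gripper_force: 2.1
eef_pos: [0.483, 0.1615, -0.0349]
force: [-6.1, -1.5, 16.8]
gripper_force: 8.5
```

Contact came at reported z = −0.0345, so the real tips are 34.5 mm behind the reported TCP. I build that into the helper and check the body clearance.

```bash
python3 -m creep '[[[0.5,0,0,-2,0,0,0],[4,0,0,-5,0,0,0],[4,0,2,-5,0,0,0],[4,0,4.5,-5,0,0,0],[4,0,4.5,-5,0,0,0]]]' 25
sed -i 's/np.array(\[x,y,z\])/np.array([x,y,z-.0345])/; s/reach TCP xyz/reach real TIP xyz (tips 34.5 mm behind reported TCP)/' h.py
python3 - <<'E'
from h import *
K,V=cam("scene")
for z in(.04,.06,.08,.1):
    u=K@(V[:3]@np.r_[.492,.2004,z,1]);print(z,u[:2]/u[2])
go(.473,.1185,.009,-.229)
E
```

```text
t: 12.05
eef_pos: [0.4708, 0.1149, 0.0131]
ee_rot: [3.14, 0.002, -0.233]
force: [0.8, -0.6, 0.5]
width: 0.0377
gripper_force: 0.0
0.04 [342.36161957 191.41023195]
0.06 [343.3104706  184.41671315]
0.08 [344.28097215 177.26361886]
0.1 [345.2738738  169.94542436]
t 12.05 row [ 0.14 -0.41  3.86] [ 0.002  0.002 -0.004] deg 0.0
```

```bash
python3 -m creep '[[[4,0,0,2.0,0,0,0],[4,0,0,2.0,0,0,0],[4,0,0,2.0,0,0,0]]]' 25
python3 - <<'E'
from h import *
go(.473,.1185,.009,-.229)
E
```

```text
t: 12.42
eef_pos: [0.4725, 0.1174, -0.0061]
ee_rot: [3.141, 0.0, -0.231]
force: [-0.1, 1.3, 0.2]
width: 0.0399
gripper_force: 0.0
t 12.425 row [ 0.02 -0.12  1.94] [ 0.001  0.    -0.002] deg 0.0
```

```bash
python3 -m creep '[[[4,0,-0.1,1.2,0,0,0],[4,0,-0.1,1.9,0,0,0],[4,0,-0.1,1.95,0,0,0],[1.2,0,-0.1,1.95,0,0,0],[1.2,0,-0.1,1.95,0,0,0],[1.2,0,-0.1,1.95,0,0,0],[1.2,0,-0.1,1.95,0,0,0],[1.2,0,-0.1,1.95,0,0,0],[1.2,0,-0.1,1.95,0,0,0]]]' 25
```

```text
t: 13.55
eef_pos: [0.473, 0.1188, -0.0254]
ee_rot: [-3.141, -0.0, -0.231]
force: [-1.0, 1.0, 3.6]
width: 0.0197
gripper_force: 25.0
```

```bash
python3 -m creep '[[[1.2,0,0,-0.8,0,0,0],[1.2,0,0,-2.5,0,0,0],[1.2,0,0,-5,0,0,0],[1.2,0,0,-5,0,0,0]]]' 25
python3 - <<'E'
from h import *
C=np.array([.545,.3175]);y=.323;R=np.array([[np.cos(y),-np.sin(y)],[np.sin(y),np.cos(y)]])
p=C+R@[0,-.0445];print(p);go(p[0],p[1],.06,y)
E
```

```text
t: 14.05
eef_pos: [0.4739, 0.1194, 0.0263]
ee_rot: [-3.139, -0.002, -0.231]
force: [0.0, 0.4, -1.0]
width: 0.0201
gripper_force: 25.0
[0.55912487 0.27530121]
t 14.05 row [  4.73 -17.13   0.14] [-0.002 -0.003 -0.554] deg 32.0
```

```bash
python3 -m creep '[[[1.2,1,-4,0,0,0,-0.15],[1.2,2.4,-9,0,0,0,-0.3],[1.2,3.8,-14,0,0,0,-0.45],[1.2,4.6,-16.6,0,0,0,-0.554],[1.2,4.7,-17.1,0,0,0,-0.554],[1.2,4.7,-17.1,0,0,0,-0.554],[1.2,4.7,-17.1,0,0,0,-0.554]]]' 25
python3 - <<'E'
from h import *
f=grab_frame("wrist");K,V=cam("wrist")
cv2.imwrite("pics/w6.png",cv2.resize(f[:300],(800,469),interpolation=cv2.INTER_CUBIC))
go(.559,.2755,.0155,.323)
E
```

```text
t: 14.92
eef_pos: [0.5569, 0.2733, 0.0242]
ee_rot: [3.141, 0.001, 0.322]
force: [-0.0, 0.7, -2.4]
width: 0.0202
gripper_force: 25.0
t 14.975 row [ 0.25 -0.14  4.34] [ 0.     0.001 -0.001] deg 0.0
```

View pics/w6.png

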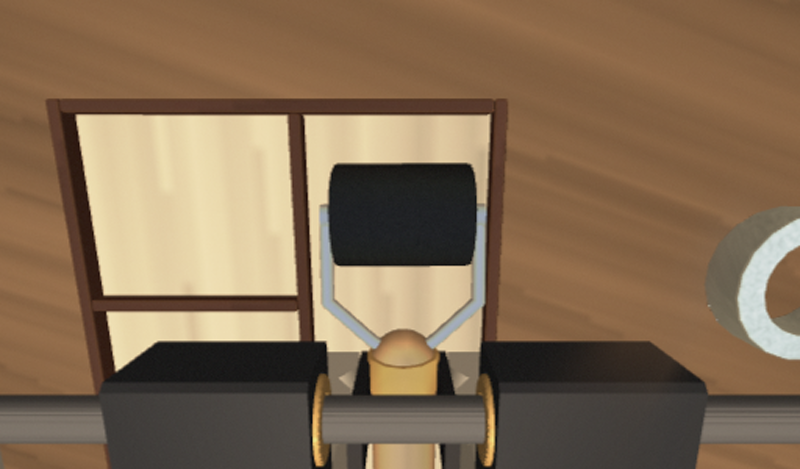

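The brayer hangs level, square over the long pocket; the pocket centre at column ~398 lies about 2 mm left of the tool line at 403, matching the computed shift. Lowering now.

```bash
python3 -m creep '[[[1.2,0.25,-0.15,1.5,0,0,0],[1.2,0.25,-0.15,3,0,0,0],[1.2,0.25,-0.15,3.9,0,0,0],[1.2,0.25,-0.15,4.2,0,0,0],[1.2,0.25,-0.15,4.3,0,0,0],[1.2,0.25,-0.15,4.4,0,0,0],[1.2,0.25,-0.15,4.4,0,0,0]]]' 25;  python3 -m creep '[[[1.2,0,0,0.05,0,0,0],[1.2,0,0,0.1,0,0,0],[1.2,0,0,0.1,0,0,0]]]' 25
```

```text
t: 15.85
eef_pos: [0.5597, 0.2768, -0.0192]
ee_rot: [-3.141, -0.001, 0.323]
force: [-0.6, 0.1, -0.6]
width: 0.0201
gripper_force: 25.0
t: 16.23
eef_pos: [0.5597, 0.2767, -0.0203]
ee_rot: [-3.142, -0.0, 0.323]
force: [-0.8, -0.1, 1.3]
width: 0.0198
gripper_force: 25.0
```

```bash
python3 -m creep '[[[1.2,0,0,0.05,0,0,0],[1.2,0,0,0.05,0,0,0]]]' 25;  python3 -m creep '[[[2.7,0,0,0.05,0,0,0],[2.7,0,0,0.05,0,0,0],[2.7,0,0,0.05,0,0,0],[2.7,0,0,-1.5,0,0,0],[3.5,0,0,-4,0,0,0],[8.0,0,0,-7,0,0,0],[8.0,0,0,-7,0,0,0]]]' 25
python3 - <<'E'
from h import *
go(.628,.129,.07,0)
E
```

```text
t: 16.48
eef_pos: [0.5597, 0.2767, -0.0204]
ee_rot: [-3.142, -0.0, 0.323]
force: [-1.9, 0.1, 5.2]
width: 0.0205
gripper_force: 25.0
t: 17.35
eef_pos: [0.5615, 0.278, 0.0529]
ee_rot: [-3.14, -0.006, 0.324]
force: [0.3, -1.0, -0.5]
width: 0.0494
gripper_force: 0.0
t 17.35 row [ 1.56 16.25  1.71] [-0.003 -0.005  0.324] deg 19.0
```

Run:
```python
from h import *
go(.6275,.129,.045,-.46)
```

```text
t 17.35 row [ 1.5  16.24  4.21] [-0.004 -0.005  0.784] deg 45.0
```

```bash
python3 -m creep '[[[8.5,0.4,5,0,0,0,0.16],[8.5,0.8,10,0,0,0,0.32],[8.5,1.5,14,0,0,0,0.48],[8.5,1.5,16.2,2,0,0,0.64],[8.5,1.5,16.2,4,0,0,0.784],[8.5,1.5,16.2,4.2,0,0,0.784],[8.5,1.5,16.2,4.2,0,0,0.784]]]' 20
python3 - <<'E'
from h import *
go(.6275,.129,.0115,-.46)
E
```

```text
t: 18.23
eef_pos: [0.6254, 0.128, 0.0075]
ee_rot: [-3.142, -0.0, -0.457]
force: [-0.4, -1.1, -0.7]
width: 0.0854
gripper_force: 0.0
t 18.225 row [ 0.14 -0.18  3.05] [-0.    -0.     0.003] deg 0.0
```

```bash
python3 -m creep '[[[8.5,0.14,-0.18,1.5,0,0,0],[8.5,0.14,-0.18,2.7,0,0,0],[8.5,0.14,-0.18,3.05,0,0,0],[8.5,0.14,-0.18,3.05,0,0,0],[5.2,0.14,-0.18,3.05,0,0,0],[5.2,0.14,-0.18,3.05,0,0,0],[5.2,0.14,-0.18,3.05,0,0,0],[5.2,0.14,-0.18,3.05,0,0,0],[5.2,0.14,-0.18,3.05,0,0,0],[5.2,0.14,-0.18,3.05,0,0,0]]]' 20
```

```text
t: 19.48
eef_pos: [0.6275, 0.1288, -0.0233]
ee_rot: [-3.141, -0.0, -0.461]
force: [-0.6, -0.1, 3.5]
width: 0.06
gripper_force: 20.0
```

```bash
python3 -m creep '[[[5.2,0,0,-0.8,0,0,0],[5.2,0,0,-3,0,0,0],[5.2,0,0,-6.5,0,0,0],[5.2,0,0,-6.5,0,0,0]]]' 20
cat >> h.py <<'E'
def pocket(C,yaw,p):
    R=np.array([[np.cos(yaw),-np.sin(yaw)],[np.sin(yaw),np.cos(yaw)]]);return np.array(C)+R@np.array(p)/1000
LINO=lambda p:pocket([.545,.3175],.323,p)
E
python3 - <<'E'
from h import *
p=LINO([-38.5,38.5]);print(p);go(*p,.0765,-.46);go(*p,.0165,-.46)
E
```

```text
t: 19.98
eef_pos: [0.6294, 0.1296, 0.0449]
ee_rot: [-3.137, -0.004, -0.46]
force: [-0.3, 0.6, -2.0]
width: 0.0599
gripper_force: 20.0
[0.49627054 0.34178867]
t 19.975 row [-21.35 -13.09   0.27] [-0.004 -0.004 -0.   ] deg 0.0
t 19.975 row [-21.37 -13.07   6.27] [-0.004 -0.004 -0.   ] deg 0.0
```

```bash
python3 -m creep '[[[5.2,-4.5,-2.8,0,0,0,0],[5.2,-9.5,-5.8,0,0,0,0],[5.2,-14.5,-8.9,0,0,0,0],[5.2,-19,-11.7,0,0,0,0],[5.2,-21.2,-13,1,0,0,0],[5.2,-21.2,-13,2.5,0,0,0],[5.2,-21.2,-13,3.5,0,0,0],[5.2,-21.2,-13,3.5,0,0,0]]]' 20
python3 - <<'E'
from h import *
p=LINO([-38.5,38.5]);go(*p,.0165,-.46)
E
```

```text
t: 20.98
eef_pos: [0.495, 0.3379, 0.0052]
ee_rot: [3.139, 0.001, -0.462]
force: [-0.7, -0.1, -0.1]
width: 0.0599
gripper_force: 20.0
t 20.975 row [-0.06 -0.41  2.32] [ 0.002  0.001 -0.002] deg 0.0
```

```bash
python3 -m creep '[[[5.2,0,-0.3,0.8,0,0,0],[5.2,0,-0.3,1.6,0,0,0],[5.2,0,-0.3,2.1,0,0,0],[5.2,0,-0.3,2.25,0,0,0],[5.2,0,-0.3,2.25,0,0,0]]]' 20;python3 -m creep '[[[5.2,0,0,0.05,0,0,0],[5.2,0,0,0.1,0,0,0],[5.2,0,0,0.1,0,0,0]]]' 20
```

```text
t: 21.6
eef_pos: [0.4965, 0.3421, -0.0161]
ee_rot: [3.141, -0.0, -0.461]
force: [0.1, 0.2, -2.2]
width: 0.0602
gripper_force: 20.0
t: 21.98
eef_pos: [0.4965, 0.3422, -0.0169]
ee_rot: [-3.141, -0.0, -0.461]
force: [0.3, -0.4, -0.4]
width: 0.0597
gripper_force: 20.0
```

```bash
python3 -m creep '[[[5.2,0,0,0.05,0,0,0],[5.2,0,0,0.1,0,0,0],[5.2,0,0,0.1,0,0,0]]]' 20;python3 -m creep '[[[5.2,0,0,0.05,0,0,0],[5.2,0,0,0.05,0,0,0]]]' 20
```

```text
t: 22.35
eef_pos: [0.4965, 0.3421, -0.0181]
ee_rot: [3.141, 0.0, -0.461]
force: [0.8, 0.9, -0.4]
width: 0.0602
gripper_force: 20.0
t: 22.6
eef_pos: [0.4966, 0.3421, -0.0183]
ee_rot: [-3.141, -0.0, -0.461]
force: [-2.1, -1.5, 3.4]
width: 0.0597
gripper_force: 20.0
```

```bash
python3 -m creep '[[[6.8,0,0,0,0,0,0],[6.8,0,0,0,0,0,0],[6.8,0,0,-0.3,0,0,0],[7,0,0,-2,0,0,0],[8.5,0,0,-5,0,0,0],[8.5,0,0,-8,0,0,0],[8.5,0,0,-8,0,0,0]]]' 20
python3 - <<'E'
from h import *
go(.650,-.005,.09,0);go(.650,-.005,.02,0)
E
```

```text
t: 23.48
eef_pos: [0.4982, 0.3438, 0.0655]
ee_rot: [-3.136, -0.002, -0.46]
force: [0.5, 0.4, -1.1]
width: 0.0847
gripper_force: 0.0
t 23.475 row [29.09 24.52  0.91] [-0.005 -0.003 -0.46 ] deg 26.0
t 23.475 row [29.08 24.56  7.91] [-0.005 -0.003 -0.46 ] deg 26.0
```

```bash
python3 -m creep '[[[8.5,4.5,3.8,0,0,0,0],[8.5,9.3,7.8,0,0,0,-0.1],[8.5,14.1,11.8,0,0,0,-0.2],[8.5,18.9,15.8,0,0,0,-0.3],[8.5,23.7,19.9,0,0,0,-0.4],[8.5,28.2,23.8,0,0,0,-0.46],[8.5,29.2,24.7,1,0,0,-0.46],[8.5,29.2,24.7,3,0,0,-0.46],[8.5,29.2,24.7,3,0,0,-0.46]]]' 20
python3 - <<'E'
from h import *
K,V=cam("wrist");np.savez("w7.npz",K=K,V=V);f=grab_frame("wrist");cv2.imwrite("pics/w7.png",cv2.resize(f[:300],(800,469),interpolation=cv2.INTER_CUBIC))
go(.650,-.005,.022,0)
E
```

```text
t: 24.6
eef_pos: [0.6465, -0.0091, 0.0298]
ee_rot: [3.141, 0.004, -0.002]
force: [-0.1, -0.1, -0.3]
width: 0.0852
gripper_force: 0.0
t 24.65 row [ 0.27 -0.37  4.34] [ 0.001  0.002 -0.001] deg 0.0
```

```bash
python3 -m creep '[[[8.5,0.2,-0.35,1.5,0,0,0],[8.5,0.2,-0.35,3,0,0,0],[8.5,0.2,-0.35,4,0,0,0],[8.5,0.2,-0.35,4.3,0,0,0],[8.5,0.2,-0.35,4.3,0,0,0],[4,0.2,-0.35,4.3,0,0,0],[4,0.2,-0.35,4.3,0,0,0],[4,0.2,-0.35,4.3,0,0,0],[4,0.2,-0.35,4.3,0,0,0],[4,0.2,-0.35,4.3,0,0,0],[4,0.2,-0.35,4.3,0,0,0],[4,0.2,-0.35,4.3,0,0,0],[4,0.2,-0.35,4.3,0,0,0]]]' 20
```

```text
t: 26.28
eef_pos: [0.6503, -0.0055, -0.0115]
ee_rot: [-3.142, -0.0, -0.001]
force: [-0.5, -0.1, 2.5]
width: 0.0428
gripper_force: 20.0
```

```bash
python3 -m creep '[[[4,0,0,-0.6,0,0,0],[4,0,0,-2.5,0,0,0],[4,0,0,-5.5,0,0,0],[4,0,0,-7,0,0,0],[4,0,0,-7,0,0,0]]]' 25
python3 - <<'E'
from h import *
p=LINO([48,38.5]);print(p);go(*p,.093,.323);go(*p,.028,.323)
E
```

```text
t: 26.9
eef_pos: [0.651, -0.0052, 0.0596]
ee_rot: [-3.141, -0.002, -0.001]
force: [-0.5, -0.2, -1.7]
width: 0.0426
gripper_force: 25.0
[0.5782974  0.36924488]
t 26.9 row [ -7.3  -37.44   0.12] [-0.    -0.002 -0.324] deg 19.0
t 26.9 row [ -7.31 -37.44   6.62] [-0.    -0.002 -0.324] deg 19.0
```

```bash
python3 -m creep '[[[4,-0.8,-4,0,0,0,0],[4,-1.8,-9.2,0,0,0,-0.06],[4,-2.8,-14.4,0,0,0,-0.12],[4,-3.8,-19.6,0,0,0,-0.18],[4,-4.8,-24.8,0,0,0,-0.24],[4,-5.8,-30,0,0,0,-0.3],[4,-6.8,-35,0,0,0,-0.323],[4,-7.25,-37.3,0,0,0,-0.323],[4,-7.25,-37.3,1,0,0,-0.323],[4,-7.25,-37.3,3,0,0,-0.323],[4,-7.25,-37.3,4,0,0,-0.323],[4,-7.25,-37.3,4,0,0,-0.323]]]' 25
python3 - <<'E'
from h import *
p=LINO([48,38.5]);go(*p,.028,.323)
E
```

```text
t: 28.4
eef_pos: [0.5777, 0.366, 0.0171]
ee_rot: [3.14, 0.002, 0.321]
force: [-0.0, -0.1, -2.4]
width: 0.0425
gripper_force: 25.0
t 28.4 row [ 0.17 -0.29  2.36] [ 0.001  0.002 -0.002] deg 0.0
```

```bash
python3 -m creep '[[[4,0.1,-0.2,1,0,0,0],[4,0.1,-0.2,1.8,0,0,0],[4,0.1,-0.2,2.1,0,0,0],[4,0.1,-0.2,2.1,0,0,0]]]' 25; python3 -m creep '[[[4,0,0,0.05,0,0,0],[4,0,0,0.1,0,0,0],[4,0,0,0.1,0,0,0]]]' 25
```

```text
t: 28.9
eef_pos: [0.5783, 0.3698, -0.0027]
ee_rot: [3.141, 0.0, 0.322]
force: [0.5, -0.1, -0.6]
width: 0.0428
gripper_force: 25.0
t: 29.28
eef_pos: [0.5784, 0.3699, -0.0034]
ee_rot: [-3.141, -0.0, 0.322]
force: [1.1, -0.3, -1.2]
width: 0.0426
gripper_force: 25.0
```

```bash
python3 -m creep '[[[4,0,0,0.1,0,0,0],[4,0,0,0.2,0,0,0],[4,0,0,0.25,0,0,0],[4,0,0,0.25,0,0,0]]]' 25; python3 -m creep '[[[4,0,0,0.05,0,0,0],[4,0,0,0.08,0,0,0],[4,0,0,0.08,0,0,0]]]' 25
```

```text
t: 29.78
eef_pos: [0.5783, 0.3698, -0.0061]
ee_rot: [3.142, 0.0, 0.322]
force: [0.0, -0.3, -1.4]
width: 0.0426
gripper_force: 25.0
t: 30.15
eef_pos: [0.5785, 0.3699, -0.0065]
ee_rot: [-3.142, -0.0, 0.322]
force: [-0.9, 0.0, 2.3]
width: 0.0426
gripper_force: 25.0
```

```bash
python3 -m creep '[[[6,0,0,0,0,0,0],[6,0,0,0,0,0,0],[6,0,0,0,0,0,0],[6,0,0,-2,0,0,0],[8.5,0,0,-6,0,0,0],[8.5,0,0,-10,0,0,0],[8.5,0,0,-10,0,0,0]]]' 25
python3 - <<'E'
from h import *
go(.5,-.22,.21,-.25)
E
```

```text
t: 31.02
eef_pos: [0.5804, 0.3715, 0.0974]
ee_rot: [-3.139, -0.006, 0.323]
force: [-0.6, 0.5, 0.2]
width: 0.0828
gripper_force: 0.0
t 31.025 row [-26.34  53.53  -8.13] [-0.004 -0.006  0.573] deg 33.0
```

```bash
python3 -m creep '[[[8.5,-2,4.5,-2,0,0,0.05],[8.5,-4.6,9.5,-4,0,0,0.1],[8.5,-7.2,14.6,-6,0,0,0.15],[8.5,-9.8,19.8,-8,0,0,0.2],[8.5,-12.4,25,-8,0,0,0.25],[8.5,-15,30.4,-8,0,0,0.3],[8.5,-17.6,35.7,-8,0,0,0.35],[8.5,-20.2,41,-8,0,0,0.42],[8.5,-22.8,46.4,-8,0,0,0.5],[8.5,-25,51,-8,0,0,0.573],[8.5,-26.3,53.5,-8,0,0,0.573],[8.5,-26.3,53.5,-8,0,0,0.573],[8.5,-26.3,53.5,-8,0,0,0.573]]]' 25
python3 - <<'E'
from h import *
K,V=cam("wrist");np.savez("w8.npz",K=K,V=V);f=grab_frame("wrist");cv2.imwrite("pics/w8.png",cv2.resize(f[:300],(800,469),interpolation=cv2.INTER_CUBIC))
E
```

```text
t: 32.65
eef_pos: [0.4981, -0.2208, 0.1727]
ee_rot: [-3.141, 0.001, -0.251]
force: [0.1, 0.1, 0.2]
width: 0.0849
gripper_force: 0.0
```

View pics/w8.png

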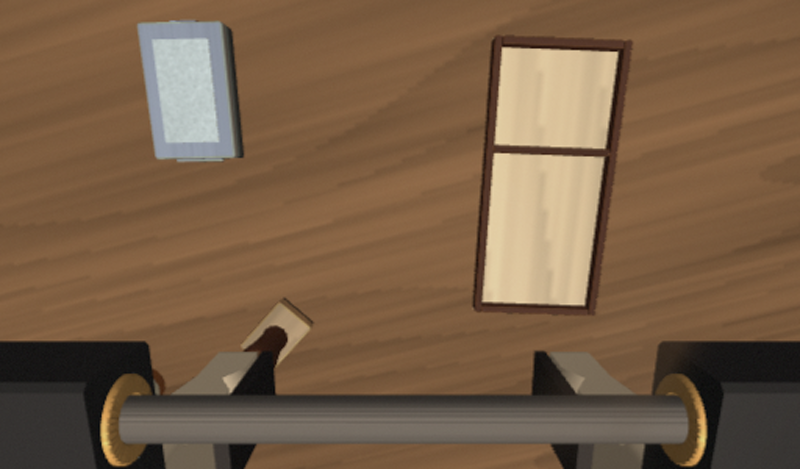

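The pad lid corners are at (138,22), (224,22), (239,158) and (155,158). The stamp tray's outer corners are at (496,37), (631,41), (594,314) and (474,310), and the stamp mount's far edge runs from (284,298) to (312,323).

Run:
```python
from h import *
w=np.load("w8.npz");K,V=w["K"],w["V"]
c=lambda p:((p[0]+.5)/1.5625-.5,(p[1]+.5)/1.5625-.5)
for n,P,z in(("pad",((224,22),(138,22),(155,158),(239,158)),.022),("tray",((631,41),(496,37),(474,310),(594,314)),.015)):
    a=np.array([onz(K,V,c(p),z) for p in P]);FR,FL,NL,NR=a;x=(FR+FL-NL-NR)/2;y=(FL+NL-FR-NR)/2
    print(n,(a.mean(0)*1e3).round(1),"yaw",np.arctan2(x[1],x[0]).round(3),np.arctan2(-y[0],y[1]).round(3),np.linalg.norm(x).round(4),np.linalg.norm(y).round(4))
T=cam("top");tp=lambda p:(109.68+p[0]/2.75,109.68+p[1]/2.75)
print("tri pad",[(tri([(K,V,c(a)),(*T,tp(b))])*1e3).round(0) for a,b in(((138,22),(507,158)),((224,22),(551,166)),((239,158),(535,241)),((155,158),(488,233)))])
m=[onz(K,V,c(p),.016)*1e3 for p in((284,298),(312,323),(242,344))];print("mount",m)
d=m[1]-m[0];print("mount short edge",np.linalg.norm(d),"yaw",np.arctan2(d[1],d[0]))
go(.637,-.117,.06,-.18)
```

```text
pad [ 637.8 -119.3   22. ] yaw -0.233 -0.251 0.079 0.0528
tray [ 526.1 -327.    15. ] yaw -0.289 -0.282 0.1764 0.0845
tri pad [array([ 682., -102.,   21.]), array([ 675., -151.,    7.]), array([ 594., -134.,   14.]), array([602., -83.,  21.])]
mount [array([ 495.57597796, -133.900365  ,   16.        ]), array([ 473.10990064, -147.50511353,   16.        ]), array([470.4675948, -94.228955 ,  16.       ])]
mount short edge 26.264306820026288 yaw -2.5970887319029288
t 32.7 row [ 10.88 -13.46  14.73] [-0.    0.   -0.07] deg 4.0
```

```bash
python3 -m creep '[[[8.5,3,-3.8,3,0,0,0],[8.5,6.5,-8,7,0,0,0],[8.5,9.8,-12,11,0,0,0],[8.5,10.9,-13.6,14,0,0,0],[8.5,10.9,-13.6,14.5,0,0,0],[8.5,10.9,-13.6,14.5,0,0,0]]]' 20
python3 - <<'E'
from h import *
go(.6375,-.119,.0115,-.238)
E
```

```text
t: 33.45
eef_pos: [0.6373, -0.1156, 0.028]
ee_rot: [3.141, 0.001, -0.249]
force: [0.2, 0.2, 1.0]
width: 0.0851
gripper_force: 0.0
t 33.45 row [0.11 0.32 5.1 ] [ 0.     0.001 -0.011] deg 1.0
```

```bash
python3 -m creep '[[[8.5,0.1,0.3,2,0,0,-0.011],[8.5,0.1,0.3,4,0,0,-0.011],[8.5,0.1,0.3,5,0,0,-0.011],[8.5,0.1,0.3,5.1,0,0,-0.011],[8.5,0.1,0.3,5.1,0,0,-0.011],[4.5,0.1,0.3,5.1,0,0,-0.011],[4.5,0.1,0.3,5.1,0,0,-0.011],[4.5,0.1,0.3,5.1,0,0,-0.011],[4.5,0.1,0.3,5.1,0,0,-0.011],[4.5,0.1,0.3,5.1,0,0,-0.011],[4.5,0.1,0.3,5.1,0,0,-0.011],[4.5,0.1,0.3,5.1,0,0,-0.011]]]' 25
```

```text
t: 34.95
eef_pos: [0.638, -0.1193, -0.0227]
ee_rot: [-3.142, -0.0, -0.24]
force: [0.2, 0.3, 0.8]
width: 0.0514
gripper_force: 25.1
```

```bash
python3 -m creep '[[[4.5,0,0,-0.6,0,0,0],[4.5,0,0,-2.5,0,0,0],[4.5,0,0,-5,0,0,0],[4.5,0,0,-5,0,0,0],[4.5,0,0,-5,0,0,0]]]' 25
echo 'STAMP=lambda p:pocket([.5261,-.327],-.285,p)' >> h.py
python3 - <<'E'
from h import *
p=STAMP([-32.5,0]);print(p);go(*p,.0618,-.285)
E
```

```text
t: 35.58
eef_pos: [0.6378, -0.1193, 0.0276]
ee_rot: [-3.141, -0.0, -0.24]
force: [0.1, -0.1, -1.1]
width: 0.0516
gripper_force: 25.1
[ 0.494911   -0.31786238]
t 35.575 row [-9.160e+00  2.268e+01  2.000e-02] [-0.    -0.     0.045] deg 3.0
```

```bash
python3 -m creep '[[[4.5,-1.6,4,0,0,0,0],[4.5,-3.6,9,0,0,0,0],[4.5,-5.6,14,0,0,0,0.02],[4.5,-7.7,19,0,0,0,0.045],[4.5,-9.1,22.5,0,0,0,0.045],[4.5,-9.1,22.7,1.5,0,0,0.045],[4.5,-9.1,22.7,3.2,0,0,0.045],[4.5,-9.1,22.7,3.7,0,0,0.045],[4.5,-9.1,22.7,3.7,0,0,0.045],[4.5,-9.1,22.7,3.7,0,0,0.045]]]' 25
python3 - <<'E'
from h import *
p=STAMP([-32.5,0]);go(*p,.0168,-.285)
E
```

```text
t: 36.83
eef_pos: [0.4963, -0.3179, -0.0096]
ee_rot: [3.141, -0.0, -0.284]
force: [-0.3, -0.7, -0.9]
width: 0.0517
gripper_force: 25.1
t 36.825 row [-0.13  0.03  0.81] [ 0.    -0.     0.001] deg 0.0
```

```bash
python3 -m creep '[[[4.5,-0.13,0,0.3,0,0,0],[4.5,-0.13,0,0.6,0,0,0],[4.5,-0.13,0,0.7,0,0,0],[4.5,-0.13,0,0.7,0,0,0]]]' 25; python3 -m creep '[[[4.5,0,0,0.06,0,0,0],[4.5,0,0,0.12,0,0,0],[4.5,0,0,0.12,0,0,0]]]' 25
```

```text
t: 37.33
eef_pos: [0.4943, -0.318, -0.0169]
ee_rot: [3.142, 0.0, -0.285]
force: [0.1, 0.0, -0.3]
width: 0.0516
gripper_force: 25.1
t: 37.7
eef_pos: [0.4944, -0.318, -0.0178]
ee_rot: [3.142, -0.0, -0.285]
force: [-1.1, 1.1, 2.3]
width: 0.0518
gripper_force: 25.1
```

```bash
python3 -m creep '[[[6,0,0,0,0,0,0],[6,0,0,0,0,0,0],[6,0,0,0,0,0,0],[6.2,0,0,-2,0,0,0],[7,0,0,-6,0,0,0],[7,0,0,-10,0,0,0],[7,0,0,-10,0,0,0],[7,0,0,-10,0,0,0]]]' 20
python3 - <<'E'
from h import *
go(.470,-.1165,.116,-1.03)
E
```

```text
t: 38.7
eef_pos: [0.494, -0.3177, 0.0817]
ee_rot: [-3.141, 0.0, -0.285]
force: [0.4, 0.5, -1.3]
width: 0.0701
gripper_force: 0.0
t 38.7 row [ -7.96 -18.63   0.03] [-0.     0.     0.745] deg 43.0
```

```bash
python3 -m creep '[[[7,-2,-4.7,0,0,0,0.16],[7,-4.2,-9.8,0,0,0,0.32],[7,-6.4,-15,0,0,0,0.48],[7,-7.9,-18.5,0,0,0,0.64],[7,-7.96,-18.63,0,0,0,0.745],[7,-7.96,-18.63,0,0,0,0.745],[7,-7.96,-18.63,0,0,0,0.745]]]' 20
python3 - <<'E'
from h import *
go(.470,-.1165,.041,-1.03)
K,V=cam("wrist");f=grab_frame("wrist");cv2.imwrite("pics/w9.png",cv2.resize(f[60:360,80:430],(700,600),interpolation=cv2.INTER_CUBIC))
s=get_state();R=Ro.from_euler('xyz',s["ee_rot"]).as_matrix();p=np.array(s["eef_pos"])
u=K@(V[:3]@np.r_[p[:2],.071,1]);u=u[:2]/u[2];print("axis at z=71 ->",(u-[80,60])*2)
E
```

```text
t: 39.58
eef_pos: [0.4698, -0.1171, 0.0813]
ee_rot: [3.14, 0.001, -1.028]
force: [0.4, -0.5, -0.4]
width: 0.07
gripper_force: 0.0
t 39.575 row [-0.04 -0.05  7.48] [0.001 0.001 0.002] deg 0.0
axis at z=71 -> [356.55153781 306.2659337 ]
```

View pics/w9.png

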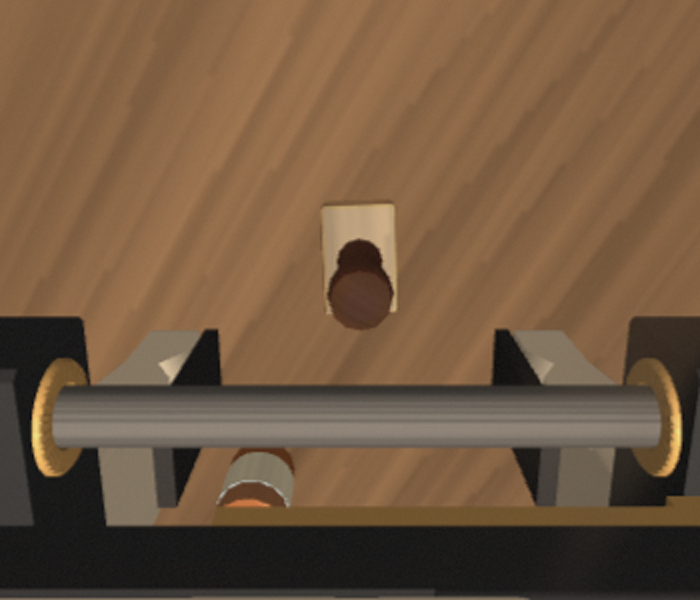

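The stamp is square to the tool. Its handle top is at (361,297) against the tool axis at (356,306), so I shift about 2.5 mm in x and 1 mm in y before descending.

```bash
python3 -m creep '[[[7,0.25,0.1,2,0,0,0],[7,0.25,0.1,4.5,0,0,0],[7,0.25,0.1,6.8,0,0,0],[7,0.25,0.1,7.5,0,0,0],[7,0.25,0.1,7.55,0,0,0],[1,0.25,0.1,7.55,0,0,0],[1,0.25,0.1,7.55,0,0,0],[1,0.25,0.1,7.55,0,0,0],[1,0.25,0.1,7.55,0,0,0],[1,0.25,0.1,7.55,0,0,0],[1,0.25,0.1,7.55,0,0,0],[1,0.25,0.1,7.55,0,0,0],[1,0.25,0.1,7.55,0,0,0],[1,0.25,0.1,7.55,0,0,0],[1,0.25,0.1,7.55,0,0,0]]]' 20
```

```text
t: 41.5
eef_pos: [0.4707, -0.1194, 0.0065]
ee_rot: [3.142, -0.0, -1.03]
force: [-1.4, 0.3, 3.2]
width: 0.0213
gripper_force: 20.0
```

```bash
python3 -m creep '[[[1,0,0,-0.6,0,0,0],[1,0,0,-2.5,0,0,0],[1,0,0,-6,0,0,0],[1,0,0,-6,0,0,0],[1,0,0,-6,0,0,0]]]' 20
python3 - <<'E'
from h import *
p=STAMP([54.5,0]);print(p);go(*p,.1,-1.856)
E
```

```text
t: 42.12
eef_pos: [0.4705, -0.1193, 0.0664]
ee_rot: [-3.141, 0.0, -1.03]
force: [0.2, -0.3, -0.9]
width: 0.0211
gripper_force: 20.0
[ 0.57840156 -0.34232308]
t 42.125 row [24.67  2.23  0.08] [-0.     0.     0.826] deg 47.0
```

```bash
python3 -m creep '[[[1,3.5,0.3,0,0,0,0.12],[1,7.5,0.7,0,0,0,0.26],[1,12,1.1,0,0,0,0.41],[1,16.5,1.5,0,0,0,0.56],[1,21,1.9,0,0,0,0.7],[1,24,2.2,0,0,0,0.8],[1,24.67,2.23,0,0,0,0.826],[1,24.67,2.23,1.5,0,0,0.826],[1,24.67,2.23,3,0,0,0.826],[1,24.67,2.23,4,0,0,0.826],[1,24.67,2.23,4,0,0,0.826],[1,24.67,2.23,4,0,0,0.826]]]' 20
python3 - <<'E'
from h import *
p=STAMP([54.5,0]);go(*p,.046,-1.856)
E
```

```text
t: 43.62
eef_pos: [0.579, -0.3423, 0.0269]
ee_rot: [-3.141, -0.0, -1.855]
force: [0.1, 0.6, -0.2]
width: 0.0214
gripper_force: 20.0
t 43.625 row [0.02 0.05 1.54] [-0.001 -0.     0.001] deg 0.0
```

```bash
python3 -m creep '[[[1,0,0.05,0.6,0,0,0],[1,0,0.05,1.1,0,0,0],[1,0,0.05,1.4,0,0,0],[1,0,0.05,1.4,0,0,0]]]' 20; python3 -m creep '[[[1,0,0,0.06,0,0,0],[1,0,0,0.12,0,0,0],[1,0,0,0.12,0,0,0]]]' 20
```

```text
t: 44.12
eef_pos: [0.5779, -0.3422, 0.0121]
ee_rot: [3.141, -0.0, -1.856]
force: [0.2, -0.0, -0.9]
width: 0.0217
gripper_force: 20.0
t: 44.5
eef_pos: [0.5783, -0.3423, 0.0116]
ee_rot: [-3.141, -0.0, -1.856]
force: [0.1, 0.5, 1.2]
width: 0.0213
gripper_force: 20.0
```

```bash
python3 -m creep '[[[1,0,0,0.04,0,0,0],[1,0,0,0.04,0,0,0]]]' 20; python3 -m creep '[[[3,0,0,0.02,0,0,0],[4,0,0,0.02,0,0,0],[5,0,0,0.02,0,0,0],[5,0,0,0.02,0,0,0],[5,0,0,0.02,0,0,0],[5,0,0,-2,0,0,0],[5,0,0,-6,0,0,0],[5,0,0,-11,0,0,0],[5,0,0,-16,0,0,0],[5,-6,0,-16,0,0,0],[5,-12,0,-16,0,0,0],[5,-18,0,-16,0,0,0],[5,-18,0,-16,0,0,0]]]' 20
python3 - <<'E'
from h import *
t=grab_frame("top");s=grab_frame("scene")
a=t[150:280,110:400];b=s[135:260,85:450]
im=np.zeros((600,800,3),np.uint8);a=cv2.resize(a,None,fx=2.5,fy=2.5,interpolation=cv2.INTER_CUBIC);b=cv2.resize(b,None,fx=2.18,fy=2.18,interpolation=cv2.INTER_CUBIC)
im[:a.shape[0],:a.shape[1]]=a;im[326:326+b.shape[0],:b.shape[1]]=b[:274];cv2.imwrite("pics/fin.png",im)
E
```

```text
t: 44.75
eef_pos: [0.5784, -0.3424, 0.0115]
ee_rot: [-3.141, -0.0, -1.856]
force: [-0.8, -0.2, 5.1]
width: 0.0213
gripper_force: 20.0
t: 46.38
eef_pos: [0.6299, -0.1656, 0.171]
ee_rot: [-3.141, 0.0, -1.851]
force: [-0.6, -0.4, 0.0]
width: 0.0498
gripper_force: 0.0
```

View pics/fin.png

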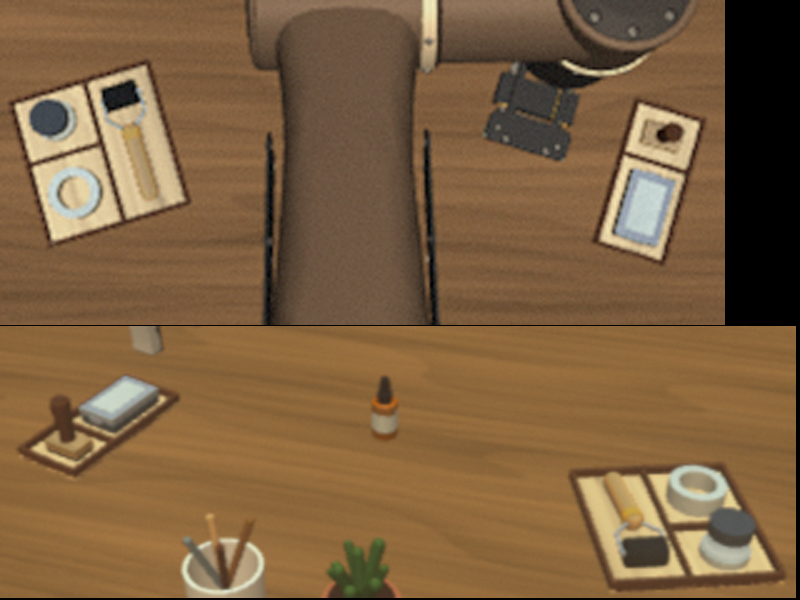

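The combined view shows every piece in its pocket and upright. In the top half the jar is at (52,118), the tape at (74,193), the brayer runs from (120,95) to (155,195), the pad is at (645,205) and the stamp at (660,135). The dropper bottle, plant pot and pencil pot look undisturbed in the scene view, and the arm is clear.

```bash
python3 -c "
from station import *
print(job_done())"
```

```text
the job is handed in; nothing more can be done
None
```

Job handed in at about 46 s of the 125 s limit: the final camera view shows all five pieces in their pockets and upright, with the dropper bottle, plant pot and pencil pot untouched; no verdict came back.

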